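# Close the compressor's intake filter with its lid and wing nut

### The arm

A 7-joint arm with a two-finger parallel gripper is mounted at the origin on the work surface. World frame = base frame: x ahead of the robot, y to its left, z up, the work surface at z = 0. Lengths are in m, angles in rad, forces in N, time in s.
With the tool pointing down it reaches from about 0.4 to 0.9 m from the base axis. Payload 5.6 kg.
Tool frame: the origin (TCP) lies on the centre line of the jaws, within the pads' length; the fingertips stand 17 mm ahead of it and the grasp point (between the pads) lies 2 mm behind it; z points along the fingers, y is the direction in which the jaws open and shut (so a half turn about z gives the same grasp; the last joint's range is limited). The gripper opens to 92 mm and grips with 3 to 60 N. Pads are 20 mm wide; open, the fingers measure 128 mm over their backs; the gripper's body (75 mm by 189 mm) begins 69 mm behind the grasp point.
Start: joints at [-1.299, 0.468, -0.012, 1.603, 0.006, 1.071, -0.056], TCP at [0.201, 0.618, 0.232] pointing down, gripper open.
Joint ranges: [-2.53, 2.53], [-0.31, 2.02], [-1.57, 1.55], [0.28, 2.44], [-1.29, 4.43], [0.15, 1.84], [-2.92, 2.92]. Speed limits (rad/s): [2.57, 2.57, 3.14, 3.14, 3.14, 3.14, 3.14].

### API

Orientations are given as a rotation vector (axis times angle).
In Python, from workcell import arm gives the robot as it stands.
- The arm moves only by the tool step_arm, never from a script. Its argument "series" is a list of rows, each a list of 7 numbers: the turn, a rotation vector about the world's x, y, z in units of 8 degrees (1.0 is 8 degrees), then the shift along the world's x, y, z in units of 50 mm (1.0 is 50 mm), then the finger opening in mm, from 0 to 91.9. In form: [[ax, ay, az, dx, dy, dz, hand], ...]. A call has 1 to 10 rows; each row is the pose to reach, as a shift and turn from the pose measured when the call began; what a row does not reach only later rows make up. A row lasts 1/10 s, in which the tool goes at most 50 mm and 8.59 degrees, less where a joint would pass 70% of its speed; a pose out of reach is approached as far as the arm can. A call with a gripper value outside its range is refused whole. The fingers move at their own pace and stop on an object; "newtons" is the grip in N (left out, the last holds). Time passes only in rows, so rows that repeat a pose let the fingers close. It gives the time, the measured TCP pose, the force and the opening at its end, in the units of the state.
- arm.get_state(): the state, without advancing time (a new reading comes with each control period).
- arm.snapshot(name): name is "side" or "top"; returns the picture (400x640x3 uint8, red, green, blue); there is no depth.
- arm.camera_model(name): a dict with "vertical_fov" (degrees; the focal length in pixels is half the picture's height over the tangent of half this angle, whatever the lens; pixels are square), "cx", "cy" (the principal point, pixels), "eye" and "rotation" of the camera in the world. Camera axes: x right, y down, z forward; pixel columns grow to the right and rows downward; lengths in m; the calibration is good to about 2 mm. A picture is of the moment at which its call begins. camera_model takes no time and is no camera call.
- arm.hand_in(): hands the job in, once; it reports no verdict.
The state is a dict: "time_s": time; "q": joint angles; "joint_velocities": joint speeds; "effort": joint torques, N m; "position": TCP position; "eef_rot": TCP orientation; "force": force on the tool from outside, world axes, zero at the start; "moment": the same for the moment, N m; "opening": finger opening in m.
Only numpy, scipy, OpenCV 4.12 (cv2) and the standard library are available. Lean on these libraries where they do the work, as an engineer would, in place of code of your own. Each camera call takes 0.05 s, during which the arm holds its last target. There are 200 camera calls.

### The job

The shop compressor has a new intake filter element in it and is waiting to be closed. Put the steel lid over the filter's centre stud with the notch in its edge down over the locating lug on the canister, then take the wing nut from the parts tray and spin it down the stud until it is snug and has drawn the lid's edge all the way down onto the canister. Leave the other things where they are.

Things in the scene. Friction and masses are not known exactly. Their poses are not given: they have to be found in the camera images.
- compressor: small workshop air compressor, fixed: a round grey filter canister (120 mm across) at one end of a base plate 130 mm wide (x = -80 to 330 mm), then a finned cylinder head (centre x = 130 mm, 127 mm high) and a blue motor (to x = 320 mm, 136 mm high). Origin on the bench under the axis of the canister's stud; z up; +x runs from canister to motor
- rim (a point): centre of the canister's rim, on the stud axis, 95 mm above the bench. The element's rubber end seal (94 mm across) stands 3 mm proud of it and yields like a spring of 4 N/mm: the loose lid rests on the seal with its plate about 2 mm clear of the rim, and only the nut draws it down onto the rim
- stud_tip (a point): tip of the upright steel stud, on the canister's axis, 46 mm above the rim: a cone 8 mm high (3 mm across at the tip), then 6 mm of smooth pilot 8 mm across, then the thread. The lid and the nut go over it from above
- thread_top (a point): top of the stud's thread, 32 mm above the rim. Right-hand two-start round thread, 15 mm across, lead 12 mm a turn: clockwise seen from above drives the nut down. Put on with its wings along the compressor's x the nut sinks in until its foot is 28 mm above the rim and half a turn makes it snug, wings along x again; at other angles it rests up to 32 mm high and needs 0.4 to 0.9 turn. Snug: 0.3 N m
- lug (a point): locating lug on the outside of the canister just under the rim, 10 mm wide, reaching out to 66 mm from the stud axis, in the compressor's +y direction; the point is over the lug, level with the rim, 64 mm from the stud axis
- lid_boss (a point): the loose lid: grey round steel cover 133 mm across, 0.35 kg, right way up: edge skirt 10 mm deep (126 mm across inside), plate 3 mm thick, and a round central boss to grip, 44 mm across, standing 20 mm above the plate, with a 20 mm hole for the stud. The point is on the axis half-way up the boss, 23 mm above the bottom of the skirt. z up; +y points to the notch
- lid_notch (a point): middle of the notch in the lid's edge, 20 mm wide, cut through plate and skirt, 64 mm from the lid's axis, level with the underside of the plate. When the lid is home it lies at the lug point
- lid_seat (a point): on the lid's axis, level with the underside of its plate (the face that comes down on the rim), 10 mm above the bottom of the skirt. When the lid is home it lies at the rim point
- nut_mid (a point): the wing nut, bare steel, 90 g, standing on its foot: hub 29 mm across and 15 mm high, two upright wings 8 mm thick, from 6 to 28 mm above the foot, 60 mm from tip to tip along its x axis; the tips are flat and upright. About 1.4 mm play on the stud. The point is on its axis 14 mm above the foot. z up. Snug on the lid it lies 37 mm above the rim
- nut_foot (a point): centre of the underside of the wing nut's hub. Snug on the lid it lies 23 mm above the rim
- tray: low black parts tray, 260 mm along its x by 170 mm, walls 22 mm high and 4 mm thick, floor 5 mm above the bench, held by its magnet; origin under its centre. The wing nut stands near its middle, a hex nut and a washer at its +x end
- hex_nut: hex nut, 25 mm across flats, 13 mm high, in the tray, not needed; origin at its underside
- washer: washer, 32 mm across, 5 mm thick, in the tray, not needed; origin at its underside
- oil_bottle: oil bottle, 62 mm across, 175 mm high, standing close to the lid; leave it; origin at its underside
- old_element: the old pleated filter element, 82 mm across, 62 mm high, standing by the tray; leave it; origin at its underside
Not all that is in view belongs to the job. What is shaped like the part that bears nut_mid but black or pink is not meant.

How it is judged:
By the outcome, as a careful person would: the job done as asked, in the order asked, and still so for the second after the job is handed in, with the robot touching nothing.
It also fails if it takes over 72 s, if anything falls off the work surface, if the arm or the gripper's body presses on something with over 40 N, if the wrist force passes 120 N, or if a joint passes its speed limit or range.

## Working session

There is one attempt and no reset: what is moved stays moved. The work goes in short steps, Python scripts to look and compute and a tool call to move; the robot and the scene stay as the last step left them, time stands still between calls to the robot, and variables do not carry over. Pictures are saved under pics/ and viewed, about 8 in all and at most 12, crops included, and the job is handed in when it is done.

Besides the shell and the picture viewer there is one more tool, called after "Request:" as name([rows], argument=value, ...), one row to a line, values as JSON. step_arm: Moves the arm, as the interface text tells. Its arguments: {"type":"object","properties":{"series":{"type":"array"},"newtons":{"type":"number"}},"required":["series"]}

```bash
mkdir -p pics; ls
python3 - <<'E'
from workcell import arm
import cv2
for n in("side","top"):
    im=arm.snapshot(n); cv2.imwrite(f"pics/{n}0.png",im[:,:,::-1]); print(n,arm.camera_model(n))
print(arm.get_state())
E
```

```text
pics
side {'vertical_fov': 56.049314697112194, 'cx': 316.5756892896374, 'cy': 195.99768842156794, 'eye': array([0.27832845, 0.73281845, 0.766849  ]), 'rotation': array([-0.31708736,  2.79385204, -1.18731078])}
top {'vertical_fov': 46.51445798935485, 'cx': 313.7289577696165, 'cy': 202.8280158826612, 'eye': array([0.36171087, 0.05772349, 1.54723746]), 'rotation': array([-2.18697703,  2.20817513, -0.06607231])}
{'time_s': 0.1, 'q': array([-1.29898709,  0.4682678 , -0.01157831,  1.60347206,  0.00602962,
        1.07136279, -0.05630646]), 'joint_velocities': array([-0.00020244, -0.00063606,  0.00036474, -0.00259571, -0.000715  ,
       -0.00018652,  0.00044819]), 'effort': array([ 1.23873146e-03, -5.21646738e+01, -1.21597972e-02, -2.44367176e+01,
       -5.67836920e-02,  1.41086525e-02,  4.26357360e-05]), 'position': array([0.20120452, 0.61759727, 0.23077401]), 'eef_rot': array([-4.92570516e-01, -3.10264922e+00,  2.31585738e-03]), 'force': array([ 0.6258997 ,  0.7578699 , -0.39775502]), 'moment': array([ 0.01085067, -0.03561216, -0.02109463]), 'opening': 0.0914544637438968}
```

View pics/top0.png

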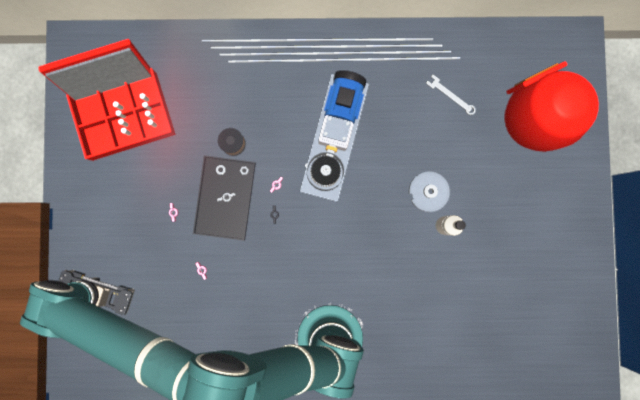

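View pics/side0.png

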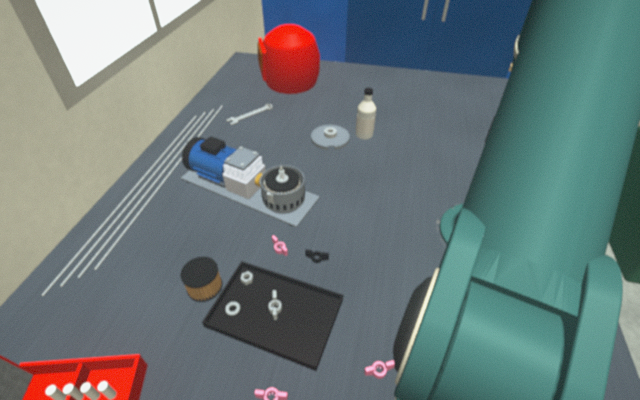

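Candidates for the wing nut, in top-view pixels: silver in the tray (227,197); pink (276,185), (173,212), (202,270); black (275,214). I choose the silver one, which is at about (275,303) in the side view. Lid: top (430,191), side (330,135). Canister: top (325,170), side (283,187). Next is one montage of close crops.

```bash
cat > h.py <<'E'
import numpy as np, cv2
from scipy.spatial.transform import Rotation as R
from workcell import arm
def ray(n,uv):
    m=arm.camera_model(n); f=200/np.tan(np.radians(m["vertical_fov"])/2)
    d=R.from_rotvec(m["rotation"]).as_matrix()@np.array([(uv[0]-m["cx"])/f,(uv[1]-m["cy"])/f,1.])
    return np.array(m["eye"]),d/np.linalg.norm(d)
def plane(n,uv,z):
    e,d=ray(n,uv); return e+d*(z-e[2])/d[2]
def two(ut,us):
    (a,u),(b,v)=ray("top",ut),ray("side",us)
    s=np.linalg.lstsq(np.c_[u,-v],b-a,rcond=None)[0]
    p,q=a+s[0]*u,b+s[1]*v
    return (p+q)/2,np.linalg.norm(p-q)*1000
def proj(n,p):
    m=arm.camera_model(n); f=200/np.tan(np.radians(m["vertical_fov"])/2)
    c=R.from_rotvec(m["rotation"]).as_matrix().T@(np.array(p)-m["eye"])
    return np.array([m["cx"]+f*c[0]/c[2],m["cy"]+f*c[1]/c[2]])
def crop(im,c,w,h,k):
    x,y=int(c[0]-w/2),int(c[1]-h/2)
    return cv2.resize(im[y:y+h,x:x+w],None,fx=k,fy=k,interpolation=cv2.INTER_CUBIC)
E
python3 - <<'E'
from h import *
t=cv2.imread("pics/top0.png");s=cv2.imread("pics/side0.png")
row=lambda im,cs:np.hstack([crop(im,c,44,48,6) for c in cs])
cv2.imwrite("pics/m1.png",np.vstack([row(t,[(227,197),(430,191),(325,170)]),row(s,[(275,303),(330,135),(283,187)])]))
def blobs(im,c,w,lo,name):
    x,y=c[0]-w,c[1]-w; g=im[y:y+2*w,x:x+2*w].min(2)
    m=(g>lo).astype(np.uint8)
    n,l,st,ce=cv2.connectedComponentsWithStats(m)
    for i in range(1,n):
        if st[i,4]>8:
            M=cv2.moments((l==i).astype(np.uint8),True); a=.5*np.degrees(np.arctan2(2*M['mu11'],M['mu20']-M['mu02']))
            print(name,lo,(ce[i]+[x,y]).round(2),"bbox",st[i,:4]+[x,y,0,0],st[i,4],"ang",round(a,1))
blobs(t,(227,197),12,110,"nut top");blobs(s,(275,303),22,110,"nut side")
blobs(t,(430,191),26,135,"lid top");blobs(s,(330,135),26,135,"lid side")
blobs(t,(430,191),10,200,"boss top");blobs(t,(325,170),8,110,"stud top");blobs(s,(283,175),14,150,"stud side")
print("top at can bg",t[191,400],t[191,420])
E
```

```text
nut top 110 [226.08 196.74] bbox [217 192  19  10] 119 ang -20.2
nut side 110 [274.46 304.49] bbox [268 290  14  30] 219 ang 88.6
lid top 135 [429.58 191.22] bbox [410 171  40  41] 1279 ang 65.5
lid top 135 [451.6 215.6] bbox [447 215   9   2] 15 ang -3.8
lid side 135 [329.89 135.19] bbox [311 125  38  21] 610 ang 1.0
boss top 200 [431.12 190.85] bbox [425 184  13  14] 115 ang 74.2
stud top 110 [325.42 169.94] bbox [320 165  12  11] 102 ang -26.8
stud side 150 [281.6 176.4] bbox [276 170  12  12] 96 ang 82.5
top at can bg [135 122 115] [213 197 189]
```

View pics/m1.png

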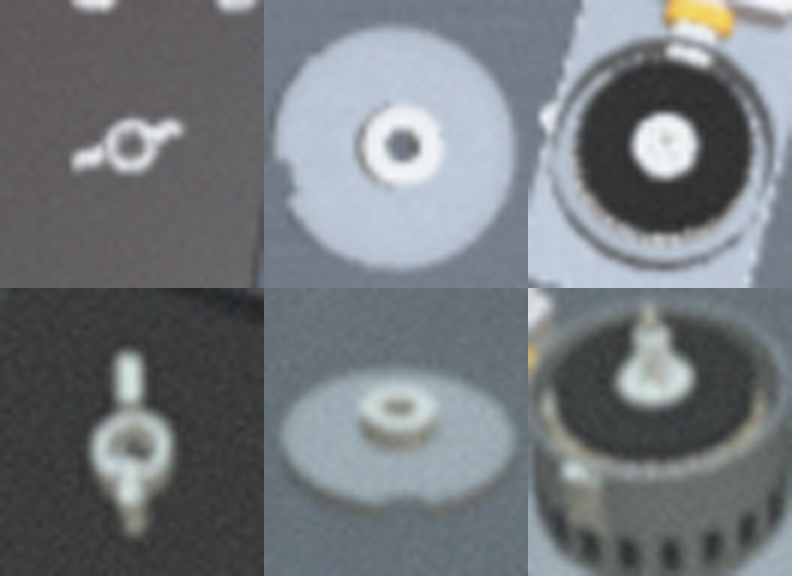

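The crops confirm the choice: the silver wing nut has its hub at top (226,197) and side (274,304). The lid's notch is at top (411,197) on its left edge and side (331,146). The lug is the small light spot at top (306,165) and side (269,193). The stud is at top (325,170). Now the positions.

```bash
cat > m.py <<'E'
from h import *
from scipy.optimize import least_squares
t=cv2.imread("pics/top0.png");s=cv2.imread("pics/side0.png")
def cont(im,c,w,fn):
    x,y=c[0]-w,c[1]-w; m=fn(im[y:y+2*w,x:x+2*w].astype(int)).astype(np.uint8)
    n,l,st,_=cv2.connectedComponentsWithStats(m); i=1+st[1:,4].argmax()
    cs,_=cv2.findContours((l==i).astype(np.uint8),cv2.RETR_EXTERNAL,cv2.CHAIN_APPROX_NONE)
    return max(cs,key=len)[:,0]+[x,y]
def circ(n,pts,z):
    P=np.array([plane(n,p,z)[:2] for p in pts]); c0=P.mean(0)
    r=least_squares(lambda v:np.hypot(*(P-v[:2]).T)-v[2],[*c0,.05],loss="soft_l1",f_scale=.002).x
    return (r*1000).round(1)
bright=lambda lo:(lambda a:a.min(2)>lo)
dark=lambda hi:(lambda a:a.max(2)<hi)
L=cont(t,(430,191),24,bright(140)); print("lid top z13",circ("top",L,.013))
for lo in(115,125,135): print("lid side z13",circ("side",cont(s,(330,135),26,bright(lo)),.013))
print("seal top z98",circ("top",cont(t,(325,170),20,dark(80)),.098))
for h in(60,75): print("seal side z98",h,circ("side",cv2.convexHull(cont(s,(283,187),20,dark(h)))[:,0],.098))
B=cont(t,(430,191),10,bright(200)); print("boss top z33",circ("top",B,.033))
px=lambda o,u,v:((u+.5)/6-.5+o[0],(v+.5)/6-.5+o[1])
print("boss hole 2v",two(px((408,167),403-264,146),px((308,111),399-264,408-288)))
print("notch 2v",two(px((408,167),287-264,181),px((308,111),406-264,500-288)))
print("lug 2v",two(px((303,146),547-528,117),px((261,163),576-528,470-288)))
print("nut hub 2v",two(px((205,173),132,146),px((253,279),132,446-288)), "blob",two((226.08,196.74),(274.46,304.49)))
for n,a,b in(("top",px((205,173),76,160),px((205,173),182,126)),("side",px((253,279),129,352-288),px((253,279),134,534-288))):
    p,q=plane(n,a,.025),plane(n,b,.025);d=q-p
    print("nut wing",n,p.round(4),q.round(4),((p+q)/2).round(4),"dir",np.degrees(np.arctan2(d[1],d[0])).round(1),"len",np.linalg.norm(d).round(4))
print("stud tip side @141",plane("side",px((261,163),650-528,306-288),.141).round(4), "top blob@110",plane("top",(325.42,169.94),.11).round(4))
print("bottle cap",two((459.5,226.5),(368.5,91.5)), plane("top",(460,226),.175).round(4))
# base plate edges, top view: sample rows, bench->plate transitions
g=t.min(2).astype(float)
for side in(-1,1):
    pts=[]
    for y in range(178,194) if side<0 else range(176,198):
        xs=range(290,320) if side<0 else range(355,330,-1)
        v=np.array([g[y,x] for x in xs]); k=np.where((v[:-1]<145)&(v[1:]>=145))[0]
        if len(k): k=k[0]; f=(145-v[k])/(v[k+1]-v[k]); pts.append(plane("top",(xs[k]+f*(-side if 0 else (1 if side<0 else -1)),y),.006)[:2])
    pts=np.array(pts); 
    if len(pts)>5:
        vx,vy,x0,y0=cv2.fitLine(pts.astype(np.float32),cv2.DIST_HUBER,0,.01,.01).ravel(); print("plate edge dir",np.degrees(np.arctan2(vy,vx)).round(1),(x0,y0),len(pts))
Mb=(t[:,:,0].astype(int)-t[:,:,2]>90);Mb[:, :300]=0;Mb[:,380:]=0;Mb[140:]=0
ys,xs=np.nonzero(Mb);print("motor mean px",xs.mean(),ys.mean(),plane("top",(xs.mean(),ys.mean()),.1).round(4))
E
python3 m.py
```

```text
lid top z13 [ 478.5 -336.7   65.6]
lid side z13 [ 478.3 -338.7   67.3]
lid side z13 [ 478.4 -337.4   65.1]
lid side z13 [ 478.7 -337.8   62.8]
seal top z98 [541.8  10.   43.1]
seal side z98 60 [507.5  40.4   2.6]
seal side z98 75 [540.7  13.7  45.4]
boss top z33 [ 478.4 -336.6   20.8]
boss hole 2v (array([ 0.47788554, -0.33592369,  0.03220858]), np.float64(0.28715310244972747))
notch 2v (array([ 0.46096172, -0.27639003,  0.01278884]), np.float64(0.404333985725956))
lug 2v (array([0.55854591, 0.07161595, 0.09637463]), np.float64(1.1858442505567643))
nut hub 2v (array([0.46600125, 0.3337586 , 0.01707561]), np.float64(0.7144641043388404)) blob (array([0.46604812, 0.3347054 , 0.02049568]), np.float64(0.05951285961498569))
nut wing top [0.4577 0.3627 0.025 ] [0.4758 0.305  0.025 ] [0.4668 0.3339 0.025 ] dir -72.6 len 0.0605
nut wing side [0.4774 0.3007 0.025 ] [0.4532 0.3709 0.025 ] [0.4653 0.3358 0.025 ] dir 109.0 len 0.0742
stud tip side @141 [0.5417 0.0092 0.141 ] top blob@110 [0.5404 0.0104 0.11  ]
bottle cap (array([ 0.36260875, -0.38334329,  0.16818893]), np.float64(3.2607629934814497)) [ 0.3624 -0.3828  0.175 ]
plate edge dir -14.5 (np.float32(0.5084418), np.float32(0.087954715)) 16
plate edge dir -15.1 (np.float32(0.49854207), np.float32(-0.04618424)) 22
motor mean px 344.1974656810982 99.38753959873284 [ 0.7647 -0.0517  0.1   ]
```

Request:
step_arm([
  [0,0,0.75,1.6,-2,1,91],
  [0,0,1.5,3.2,-4,2,91],
  [0,0,2.25,5,-6.4,2,91],
  [0,0,2.25,5,-6.4,2,91],
  [0,0,2.25,5,-6.4,2,91],
  [0,0,2.25,5,-6.4,2,91],
  [0,0,2.25,5,-6.4,2,91],
  [0,0,2.25,5,-6.4,2,91],
  [0,0,2.25,5,-6.4,2,91],
  [0,0,2.25,5,-6.4,2,91],
])

```text
time_s: 1.1
position: [0.4536, 0.2943, 0.3313]
eef_rot: [0.012, 3.14, -0.003]
force: [-0.2, 0.4, -1.3]
opening: 0.0911
```

Request:
step_arm([
  [0,0,0,0.5,-12.6,0,91],
  [0,0,0,0.5,-12.6,0,91],
  [0,0,0,0.5,-12.6,0,91],
  [0,0,0,0.5,-12.6,0,91],
  [0,0,0,0.5,-12.6,0,91],
  [0,0,0,0.5,-12.6,0,91],
  [0,0,0,0.5,-12.6,0,91],
  [0,0,0,0.5,-12.6,0,91],
  [0,0,0,0.5,-12.6,0,91],
  [0,0,0,0.5,-12.6,0,91],
])

```text
time_s: 2.1
position: [0.473, -0.2019, 0.3308]
eef_rot: [0.007, 3.14, -0.002]
force: [1.3, 0.3, -0.5]
opening: 0.0911
```

Request:
step_arm([
  [0,0,0,0.1,-1,0,91],
  [0,0,0,0.1,-2,0,91],
  [0,0,0,0.1,-2.7,0,91],
  [0,0,0,0.1,-2.7,-1,91],
  [0,0,0,0.1,-2.7,-2,91],
  [0,0,0,0.1,-2.7,-3,91],
  [0,0,0,0.1,-2.7,-4,91],
  [0,0,0,0.1,-2.7,-5,91],
  [0,0,0,0.1,-2.7,-5,91],
])

```text
time_s: 3.0
position: [0.4744, -0.3318, 0.0737]
eef_rot: [-0.004, -3.131, -0.011]
force: [-0.3, 0.3, -0.7]
opening: 0.0915
```

Run:
```python
from h import *
t=arm.snapshot("top")[:,:,::-1];s=arm.snapshot("side")[:,:,::-1]
st=arm.get_state();print(st["position"],st["eef_rot"],st["q"].round(2))
p=st["position"]
print("tcp px",proj("top",p),proj("side",p))
cv2.imwrite("pics/g1.png",np.hstack([crop(t,(435,190),78,90,5),crop(s,(340,120),78,90,5)]))
```

```text
[ 0.47831386 -0.3359437   0.08068917] [-5.11782609e-03 -3.14147419e+00  2.22843218e-05] [ 0.18  0.59  0.5   1.9  -0.4   0.75  2.47]
tcp px [434.70478888 189.61720285] [330.26211193 118.38856991]
```

View pics/g1.png

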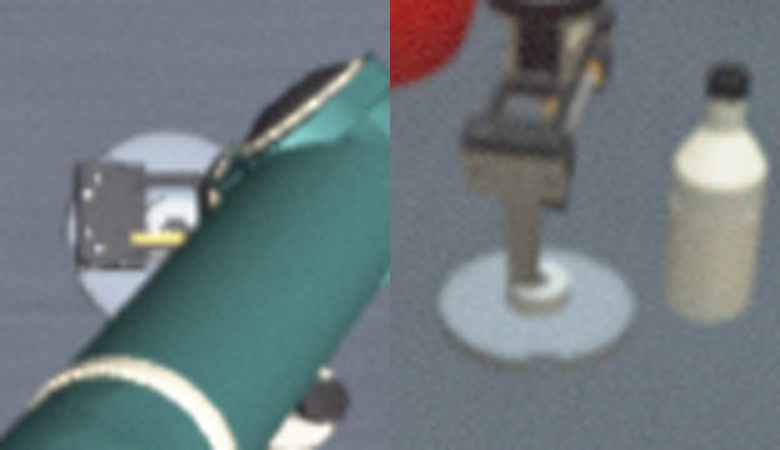

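Request:
step_arm([
  [0,0,0,0,0,-0.4,91],
  [0,0,0,0,0,-0.8,91],
  [0,0,0,0,0,-0.95,91],
  [0,0,0,0,0,-0.95,91],
  [0,0,0,0,0,-0.95,40],
  [0,0,0,0,0,-0.95,30],
  [0,0,0,0,0,-0.95,30],
  [0,0,0,0,0,-0.95,30],
  [0,0,0,0,0,-0.95,30],
  [0,0,0,0,0,-0.95,30],
], newtons=30)

```text
time_s: 4.1
position: [0.4783, -0.3359, 0.0332]
eef_rot: [-0.005, -3.142, 0.0]
force: [0.1, 0.7, 0.6]
opening: 0.0448
```

Request:
step_arm([
  [0,0,0,0,0,0,30],
  [0,0,0,0,0,0.3,30],
  [0,0,0,0,0,0.9,30],
  [0,0,0,0,0,1.7,30],
  [0,0,0,0,0,2.5,30],
  [0,0,0,0,0,3.3,30],
  [0,0,0,0,0,4,30],
  [0,0,0,0,0,4.4,30],
  [0,0,0,0,0,4.4,30],
  [0,0,0,0,0,4.4,30],
])

```text
time_s: 5.1
position: [0.4778, -0.3355, 0.2529]
eef_rot: [-0.005, -3.141, -0.001]
force: [0.6, 0.4, -2.9]
opening: 0.0425
```

Request:
step_arm([
  [0,0,-0.4,0.1,0.5,0,30],
  [0,0,-0.9,0.25,1.3,0,30],
  [0,0,-1.4,0.4,2.2,0,30],
  [0,0,-1.9,0.6,3.1,0,30],
  [0,0,-2.4,0.75,4,0,30],
  [0,0,-2.9,0.9,4.9,0,30],
  [0,0,-3.4,1.1,5.8,0,30],
  [0,0,-3.9,1.2,6.5,0,30],
  [0,0,-3.9,1.27,6.9,0,30],
  [0,0,-3.9,1.27,6.9,0,30],
])

```text
time_s: 6.1
position: [0.5404, 0.0135, 0.2506]
eef_rot: [-0.839, -3.023, 0.001]
force: [-0.9, 0.1, -2.8]
opening: 0.0428
```

Request:
step_arm([
  [0,0,0,0,0,0,30],
  [0,0,0,0,0,0,30],
  [0,0,0,0,0,0,30],
])

```text
time_s: 6.4
position: [0.5399, 0.0121, 0.2502]
eef_rot: [-0.842, -3.022, 0.002]
force: [0.2, 0.0, -2.3]
opening: 0.0427
```

Run:
```python
from h import *
t=arm.snapshot("top")[:,:,::-1];s=arm.snapshot("side")[:,:,::-1]
cv2.imwrite("pics/t2.png",t);cv2.imwrite("pics/s2.png",s)
st=arm.get_state();print(st["position"],st["eef_rot"],st["q"].round(2),st["force"])
p=st["position"]
a=proj("top",p);b=proj("side",p);print("tcp px",a,b)
cv2.imwrite("pics/g2.png",np.hstack([crop(t,(325,170),78,100,5),crop(s,(283,175),78,100,5)]))
```

```text
[0.54022693 0.01229798 0.25057551] [-8.42086640e-01 -3.02229988e+00  9.69732307e-04] [-0.57  0.28  0.59  1.88 -0.18  1.03  1.12] [-0.09994931  0.15347493 -3.19585449]
tcp px [326.32124563 163.79537015] [278.06628746 131.20419978]
```

View pics/g2.png

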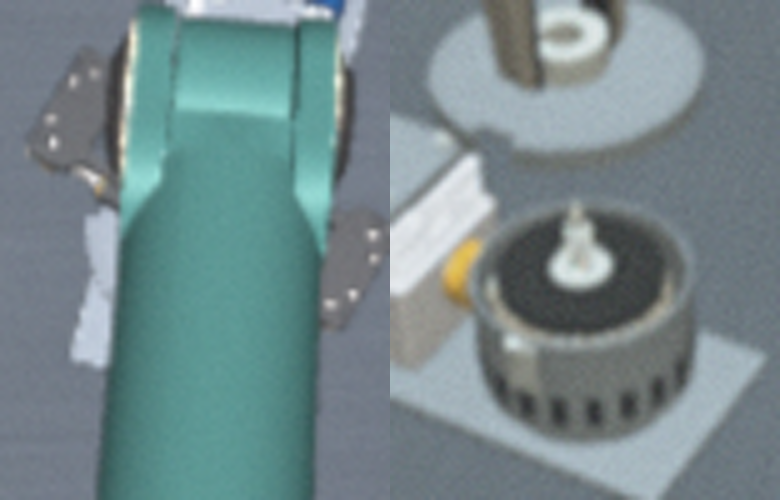

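Run:
```python
from h import *
import cv2
s=cv2.imread("pics/s2.png")
z=arm.get_state()["position"][2]-.0202
px=lambda u,v:((u+.5)/5-.5+244,(v+.5)/5-.5+125)
# plate outline points by hand (left, right, far edge), boss hole
N=plane("side",px(103,128),z-.002)
H=plane("side",px(175,37),z+.020)
print("hole",H.round(4),"notch",N.round(4))
for c in (H[:2],np.array([.5402,.0123])):
    d=N[:2]-c; print("notch ang",np.degrees(np.arctan2(d[1],d[0])).round(1),np.hypot(*d).round(4))
# radial profile of brightness over plate radius to find the notch angle
g=s.min(2).astype(np.float32)
for r in (.058,.061,.064):
    print(r,[(a,int(cv2.getRectSubPix(g,(1,1),tuple(map(float,proj("side",[H[0]+r*np.cos(np.radians(a)),H[1]+r*np.sin(np.radians(a)),z]))))[0,0])) for a in range(54,108,3)])
for zz,r in((.095,.062),(.095,.064),(.095,.066)):
    print("lug",r,[(a,int(cv2.getRectSubPix(g,(1,1),tuple(map(float,proj("side",[.5412+r*np.cos(np.radians(a)),.010+r*np.sin(np.radians(a)),zz-.003]))))[0,0])) for a in range(54,108,3)])
```

```text
hole [0.5381 0.015  0.2504] notch [0.5601 0.0641 0.2284]
notch ang 65.9 0.0539
notch ang 69.0 0.0555
0.058 [(54, 161), (57, 157), (60, 147), (63, 133), (66, 124), (69, 122), (72, 125), (75, 124), (78, 126), (81, 141), (84, 156), (87, 157), (90, 159), (93, 160), (96, 155), (99, 156), (102, 153), (105, 153)]
0.061 [(54, 157), (57, 153), (60, 143), (63, 126), (66, 110), (69, 108), (72, 109), (75, 111), (78, 113), (81, 122), (84, 144), (87, 147), (90, 143), (93, 146), (96, 147), (99, 148), (102, 144), (105, 141)]
0.064 [(54, 140), (57, 139), (60, 134), (63, 122), (66, 111), (69, 105), (72, 105), (75, 107), (78, 108), (81, 110), (84, 126), (87, 130), (90, 126), (93, 129), (96, 128), (99, 132), (102, 125), (105, 126)]
lug 0.062 [(54, 102), (57, 104), (60, 99), (63, 121), (66, 163), (69, 195), (72, 194), (75, 181), (78, 167), (81, 154), (84, 130), (87, 106), (90, 107), (93, 110), (96, 109), (99, 107), (102, 107), (105, 109)]
lug 0.064 [(54, 95), (57, 97), (60, 96), (63, 104), (66, 141), (69, 183), (72, 191), (75, 177), (78, 161), (81, 154), (84, 132), (87, 106), (90, 101), (93, 106), (96, 104), (99, 103), (102, 103), (105, 107)]
lug 0.066 [(54, 96), (57, 94), (60, 94), (63, 96), (66, 119), (69, 156), (72, 171), (75, 161), (78, 151), (81, 146), (84, 132), (87, 108), (90, 100), (93, 106), (96, 106), (99, 106), (102, 105), (105, 108)]
```

```bash
sed -n '1,/^dark=/p' m.py > mm.py
python3 - <<'E'
from mm import *
s=cv2.imread("pics/s2.png");z0=arm.get_state()["position"][2]
z=z0-.0202
# boss ring: bright, top plane z+.02 ; crop
for lo in(185,195,205):
    c=cont(s,(279,133),9,bright(lo)); print("boss",lo,circ("side",cv2.convexHull(c)[:,0],z+.02),len(c))
# lid outline by angular search: edges of plate along rays from nominal centre
g=s.min(2).astype(np.float32)
P=[]
for a in range(0,360,4):
    if 58<a<88: continue
    rr=np.arange(.056,.078,.0004)
    uv=[proj("side",[.539+r*np.cos(np.radians(a)),.013+r*np.sin(np.radians(a)),z]) for r in rr]
    v=cv2.GaussianBlur(np.array([cv2.getRectSubPix(g,(1,1),tuple(map(float,p)))[0,0] for p in uv])[None],(0,0),2)[0]
    d=np.gradient(v); k=d.argmin()
    if d[k]<-1.0 and 5<k<50: P.append((a,*uv[k]))
P=np.array(P); print(len(P),P[:,0]); print("lid edge",circ("side",P[:,1:],z), "far half only",circ("side",P[(P[:,0]>180),1:],z))
# same for canister rim outer edge & stud tip from the same picture
P=[]
for a in range(0,360,4):
    if 58<a<92: continue
    rr=np.arange(.052,.070,.0004)
    uv=[proj("side",[.5412+r*np.cos(np.radians(a)),.010+r*np.sin(np.radians(a)),.095]) for r in rr]
    v=cv2.GaussianBlur(np.array([cv2.getRectSubPix(g,(1,1),tuple(map(float,p)))[0,0] for p in uv])[None],(0,0),2)[0]
    d=np.gradient(v); k=d.argmin() if np.sin(np.radians(a-20))>0 else np.abs(d).argmax()
    if abs(d[k])>.8: P.append((a,*uv[k]))
P=np.array(P);print("rim",len(P),circ("side",P[:,1:],.095))
E
```

```text
boss 185 [539.1  11.6  19.5] 46
boss 195 [540.1  12.3  19.5] 45
boss 205 [537.9  11.2  17.4] 36Traceback (most recent call last):
  File "<stdin>", line 13, in <module>
  File "h.py", line 16, in proj
    m=arm.camera_model(n); f=200/np.tan(np.radians(m["vertical_fov"])/2)
ValueError: time passes only in moves, steps and waits
```

Request:
step_arm([
  [0,0,0.1,0.02,-0.04,0,30],
  [0,0,0.1,0.02,-0.04,-0.3,30],
  [0,0,0.1,0.02,-0.04,-0.7,30],
  [0,0,0.1,0.02,-0.04,-1.1,30],
  [0,0,0.1,0.02,-0.04,-1.5,30],
  [0,0,0.1,0.02,-0.04,-1.8,30],
  [0,0,0.1,0.02,-0.04,-1.9,30],
  [0,0,0.1,0.02,-0.04,-1.9,30],
  [0,0,0.1,0.02,-0.04,-1.9,30],
])

```text
time_s: 7.4
position: [0.5418, 0.0102, 0.1563]
eef_rot: [-0.821, -3.029, 0.0]
force: [1.1, 0.5, -1.9]
opening: 0.0425
```

Request:
step_arm([
  [0,0,0,0,0,-0.15,30],
  [0,0,0,0,0,-0.3,30],
  [0,0,0,0,0,-0.45,30],
  [0,0,0,0,0,-0.52,30],
  [0,0,0,0,0,-0.58,30],
  [0,0,0,0,0,-0.62,30],
  [0,0,0,0,0,-0.62,30],
])

```text
time_s: 8.1
position: [0.5418, 0.0101, 0.1251]
eef_rot: [-0.821, -3.029, 0.001]
force: [-0.7, 0.2, -2.2]
opening: 0.0424
```

Request:
step_arm([
  [0,0,0,0,0,-0.03,30],
  [0,0,0,0,0,-0.06,30],
  [0,0,0,0,0,-0.08,30],
  [0,0,0,0,0,-0.1,30],
  [0,0,0,0,0,-0.1,30],
])

```text
time_s: 8.6
position: [0.5418, 0.0101, 0.1203]
eef_rot: [-0.821, -3.029, 0.0]
force: [-2.0, 0.3, 0.9]
opening: 0.0425
```

Run:
```python
from h import *
s=arm.snapshot("side")[:,:,::-1]; cv2.imwrite("pics/s3.png",s)
st=arm.get_state();print(st["position"],st["force"],st["moment"])
cv2.imwrite("pics/g3.png",crop(s,(283,185),70,60,9))
```

```text
[0.5418249  0.01011287 0.12031864] [-1.36635054 -0.65967119  1.11255784] [0.10932374 0.19447436 0.00332485]
```

View pics/g3.png

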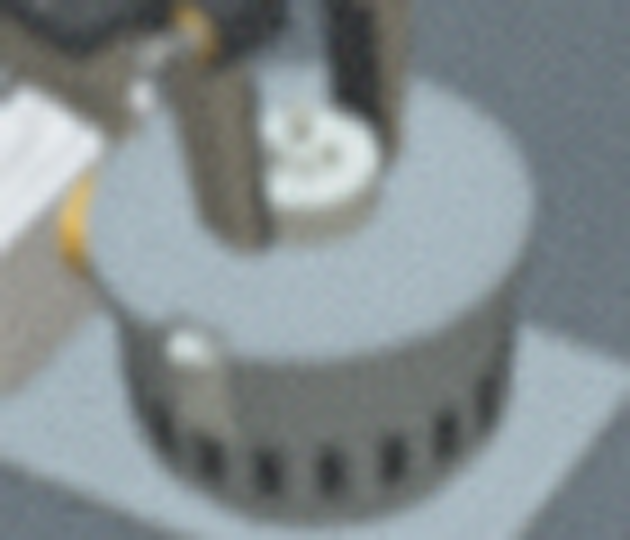

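The picture shows the lid over the stud, with the lug (crop 190,345) inside the notch and the plate level on the seal. I'll release it and go for the nut.

Request:
step_arm([
  [0,0,0,0,0,0,60],
  [0,0,0,0,0,0,90],
  [0,0,0,0,0,0,90],
  [0,0,0,0,0,0.5,90],
  [0,0,0,0,0,1.2,90],
  [0,0,0,0,0,2,90],
  [0,0,0,0,0,2.8,90],
  [0,0,0,0,0,2.8,90],
])

```text
time_s: 9.45
position: [0.545, 0.0098, 0.2657]
eef_rot: [0.821, 3.026, 0.007]
force: [1.2, -0.2, 1.3]
opening: 0.0898
```

Request:
step_arm([
  [0,0,0.8,-0.2,0.9,0,90],
  [0,0,1.6,-0.4,1.8,0,90],
  [0,0,2.4,-0.65,2.7,0,90],
  [0,0,3.2,-0.9,3.6,0,90],
  [0,0,4,-1.1,4.5,0,90],
  [0,0,4.8,-1.3,5.4,0,90],
  [0,0,5.4,-1.45,6,0,90],
  [0,0,6,-1.58,6.5,-0.5,90],
  [0,0,6,-1.58,6.5,-1.5,90],
  [0,0,6,-1.58,6.5,-2.5,90],
])

```text
time_s: 10.45
position: [0.4662, 0.3358, 0.1395]
eef_rot: [-0.484, 3.099, 0.012]
force: [0.3, -0.2, -1.4]
opening: 0.0899
```

Request:
step_arm([
  [0,0,0,0,0,-0.8,90],
  [0,0,0,0,0,-0.8,90],
  [0,0,0,0,0,-0.8,90],
  [0,0,0,0,0,-0.8,90],
])

```text
time_s: 10.85
position: [0.4679, 0.3365, 0.1018]
eef_rot: [-0.482, 3.095, 0.015]
force: [0.3, -0.6, 0.7]
opening: 0.0901
```

Run:
```python
from h import *
t=arm.snapshot("top")[:,:,::-1];s=arm.snapshot("side")[:,:,::-1]
st=arm.get_state();p=st["position"];print(p,st["eef_rot"],st["q"].round(2),st["force"])
print(proj("top",p),proj("side",p))
cv2.imwrite("pics/g4.png",np.hstack([crop(t,(227,195),78,100,5),crop(s,(275,295),78,100,5)]))
```

```text
[0.46769858 0.3366875  0.10206981] [-0.48288414  3.09487309  0.01576881] [-0.88  0.51  0.25  1.91 -0.19  0.74  1.36] [ 0.27215146 -0.15595167 -0.62899363]
[220.67378603 194.46290728] [270.27230792 284.49117248]
```

View pics/g4.png

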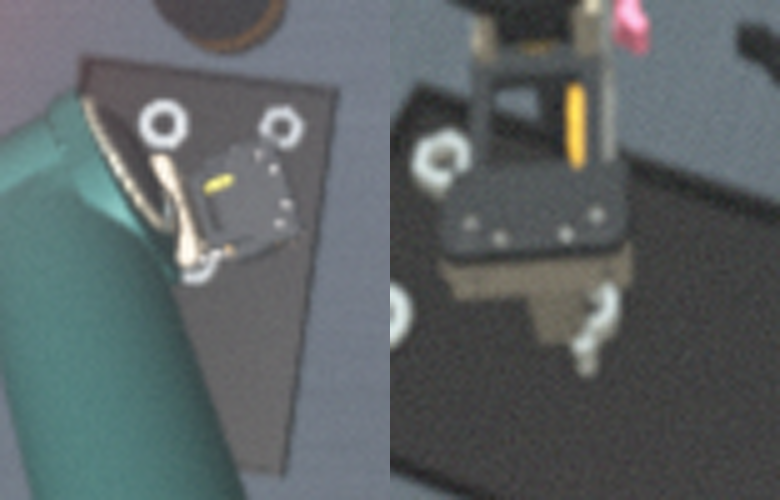

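Request:
step_arm([
  [-0.08,0.05,0,-0.03,-0.04,0,90],
  [-0.08,0.05,0,-0.03,-0.04,-0.4,90],
  [-0.08,0.05,0,-0.03,-0.04,-0.8,90],
  [-0.08,0.05,0,-0.03,-0.04,-1.2,90],
  [-0.08,0.05,0,-0.03,-0.04,-1.45,90],
  [-0.08,0.05,0,-0.03,-0.04,-1.55,90],
  [-0.08,0.05,0,-0.03,-0.04,-1.55,90],
  [-0.08,0.05,0,-0.03,-0.04,-1.55,90],
])

```text
time_s: 11.75
position: [0.4668, 0.335, 0.0254]
eef_rot: [-0.484, 3.102, 0.001]
force: [-0.3, -0.4, -0.6]
opening: 0.0898
```

Request:
step_arm([
  [0,0,0,0,0,0,60],
  [0,0,0,0,0,0,50],
  [0,0,0,0,0,0,50],
  [0,0,0,0,0,0,50],
  [0,0,0,0,0,0,50],
  [0,0,0,0,0,0,50],
], newtons=30)

```text
time_s: 12.35
position: [0.4669, 0.3352, 0.0257]
eef_rot: [-0.484, 3.102, 0.002]
force: [-1.5, 0.4, 2.1]
opening: 0.0597
```

Request:
step_arm([
  [0,0,0,0,0,0.3,50],
  [0,0,0,0,0,0.9,50],
  [0,0,0,0,0,1.7,50],
  [0,0,-0.8,0,0,2.5,50],
  [0,0,-1.6,0,0,3.3,50],
  [0,0,-2.4,0,0,4,50],
  [0,0,-3.2,0,0,4.4,50],
  [0,0,-4,0,0,4.4,50],
  [0,0,-4.8,0,0,4.4,50],
  [0,0,-4.8,0,0,4.4,50],
])

```text
time_s: 13.35
position: [0.4666, 0.3351, 0.2465]
eef_rot: [0.564, 3.088, 0.001]
force: [-0.2, 0.5, -1.2]
opening: 0.0596
```

Request:
step_arm([
  [0,0,-1,0.1,-0.5,0,50],
  [0,0,-2,0.3,-1.2,0,50],
  [0,0,-3,0.45,-1.9,0,50],
  [0,0,-4,0.6,-2.6,0,50],
  [0,0,-5,0.8,-3.4,0,50],
  [0,0,-6,0.95,-4.2,0,50],
  [0,0,-7,1.1,-5,0,50],
  [0,0,-8,1.3,-5.8,0,50],
  [0,0,-9,1.45,-6.3,0,50],
  [0,0,-10,1.5,-6.5,0,50],
])

```text
time_s: 14.35
position: [0.5418, 0.0064, 0.2471]
eef_rot: [2.424, 1.994, -0.001]
force: [-0.2, 0.3, -0.9]
opening: 0.0601
```

Request:
step_arm([
  [0,0,-0.3,0,0,0,50],
  [0,0,-0.3,0,0,0,50],
  [0,0,-0.3,0,0,0,50],
])

```text
time_s: 14.65
position: [0.5415, 0.0068, 0.2471]
eef_rot: [2.462, 1.947, -0.001]
force: [0.4, 0.4, -0.8]
opening: 0.0593
```

Run:
```python
from h import *
t=arm.snapshot("top")[:,:,::-1];s=arm.snapshot("side")[:,:,::-1]; cv2.imwrite("pics/s5.png",s)
st=arm.get_state();p=st["position"];print(p,st["eef_rot"],st["q"].round(2),st["force"])
M=R.from_rotvec(st["eef_rot"]).as_matrix();print("toolz",M[:,2].round(4),"jaw",np.degrees(np.arctan2(M[1,1],M[0,1])))
print(proj("side",p),proj("side",[.5415,.0102,.141]))
cv2.imwrite("pics/g5.png",crop(s,(283,160),90,90,6))
```

```text
[0.54160638 0.00703169 0.24712586] [ 2.46264775e+00  1.94633799e+00 -1.16261628e-03] [-0.78  0.34  0.87  1.9  -0.3   1.04 -0.02] [ 0.31322143 -0.23942483 -1.32797274]
toolz [ 0.0011 -0.0026 -1.    ] jaw -13.358182244567152
[278.26758005 131.12022922] [280.85869864 165.83401089]
```

View pics/g5.png

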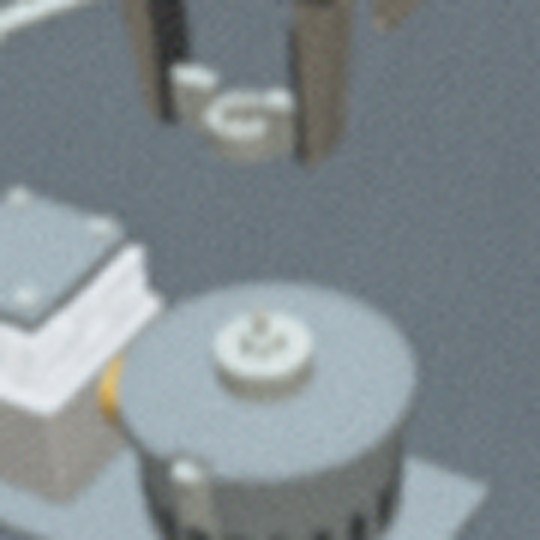

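Request:
step_arm([
  [0,0,-0.22,0,0.065,0,50],
  [0,0,-0.22,0,0.065,-0.4,50],
  [0,0,-0.22,0,0.065,-0.8,50],
  [0,0,-0.22,0,0.065,-1.2,50],
  [0,0,-0.22,0,0.065,-1.5,50],
  [0,0,-0.22,0,0.065,-1.65,50],
  [0,0,-0.22,0,0.065,-1.75,50],
  [0,0,-0.22,0,0.065,-1.82,50],
  [0,0,-0.22,0,0.065,-1.88,50],
  [0,0,-0.22,0,0.065,-1.88,50],
])

```text
time_s: 15.75
position: [0.5417, 0.0103, 0.1532]
eef_rot: [2.492, 1.908, -0.001]
force: [0.1, 0.4, -0.7]
opening: 0.0592
```

Request:
step_arm([
  [0,0,0,0,0,-0.04,50],
  [0,0,0,0,0,-0.08,50],
  [0,0,0,0,0,-0.11,50],
  [0,0,0,0,0,-0.14,50],
  [0,0,0,0,0,-0.16,50],
  [0,0,0,0,0,-0.16,50],
])

```text
time_s: 16.35
position: [0.5417, 0.0103, 0.1451]
eef_rot: [2.492, 1.909, -0.001]
force: [-0.1, 0.4, -0.3]
opening: 0.0593
```

Request:
step_arm([
  [0,0,0,0,0,-0.02,50],
  [0,0,0,0,0,-0.04,50],
  [0,0,0,0,0,-0.05,50],
  [0,0,0,0,0,-0.05,50],
])

```text
time_s: 16.75
position: [0.542, 0.0103, 0.144]
eef_rot: [2.493, 1.909, 0.001]
force: [-4.6, -0.2, 12.2]
opening: 0.0594
```

Request:
step_arm([
  [0,0,-0.5,-0.01,0,-0.01,50],
  [0,0,-1.3,-0.01,0,-0.017,50],
  [0,0,-2.1,-0.01,0,-0.021,50],
  [0,0,-2.9,-0.01,0,-0.025,50],
  [0,0,-3.7,-0.01,0,-0.03,50],
  [0,0,-4.5,-0.01,0,-0.034,50],
  [0,0,-4.5,-0.01,0,-0.034,50],
])

```text
time_s: 17.45
position: [0.5413, 0.0091, 0.1429]
eef_rot: [2.961, 1.04, -0.001]
force: [-2.9, -2.3, 6.9]
opening: 0.0593
```

```bash
cat > st.py <<'E'
from h import *
st=arm.get_state();M=R.from_rotvec(st["eef_rot"]).as_matrix()
print(st["time_s"],st["position"].round(4),"jaw",np.degrees(np.arctan2(M[1,1],M[0,1])).round(1),"toolz",M[:,2].round(4),"F",st["force"].round(1),"M",st["moment"].round(2),"q7",st["q"][6].round(2),st["opening"].round(4))
E
python3 st.py
```

```text
Traceback (most recent call last):
  File "st.py", line 3, in <module>
    print(st["time_s"],st["position"].round(4),"jaw",np.degrees(np.arctan2(M[1,1],M[0,1])).round(1),"toolz",M[:,2].round(4),"F",st["force"].round(1),"M",st["moment"].round(2),"q7",st["q"][6].round(2),st["opening"].round(4))
                                                                                                                                                                                                        ^^^^^^^^^^^^^^^^^^^
AttributeError: 'float' object has no attribute 'round'
```

Request:
step_arm([
  [0,0,-1,-0.01,-0.01,-0.012,50],
  [0,0,-2,-0.01,-0.01,-0.018,50],
  [0,0,-3,-0.01,-0.01,-0.024,50],
  [0,0,-4,-0.01,-0.01,-0.03,50],
  [0,0,-5,-0.01,-0.01,-0.035,50],
  [0,0,-6,-0.01,-0.01,-0.04,50],
  [0,0,-7,-0.01,-0.01,-0.045,50],
  [0,0,-8,-0.01,-0.01,-0.05,50],
  [0,0,-9,-0.01,-0.01,-0.055,50],
  [0,0,-10,-0.01,-0.01,-0.06,50],
])

```text
time_s: 18.45
position: [0.5405, 0.01, 0.1405]
eef_rot: [-2.937, 1.114, 0.008]
force: [-4.8, 3.5, 8.6]
opening: 0.0595
```

```bash
sed -i 's/st\["opening"\].round(4)/st["opening"]/' st.py; python3 st.py
```

```text
18.45 [0.5405 0.01   0.1405] jaw -131.5 toolz [-0.0043  0.0027 -1.    ] F [-4.8  3.5  8.6] M [0.82 1.24 0.1 ] q7 -1.59 0.05953844413406585
```

Request:
step_arm([
  [0,0,-0.8,0,0,-0.01,50],
  [0,0,-1.6,-0.01,0.01,-0.015,50],
  [0,0,-2.4,-0.01,0.01,-0.02,50],
  [0,0,-3.2,-0.01,0.01,-0.025,50],
  [0,0,-4,-0.01,0.01,-0.03,50],
  [0,0,-4.8,-0.01,0.01,-0.034,50],
  [0,0,-5.6,-0.01,0.01,-0.038,50],
  [0,0,-5.6,-0.01,0.01,-0.038,50],
], newtons=40)

```text
time_s: 19.25
position: [0.5414, 0.0108, 0.1396]
eef_rot: [-2.287, 2.148, 0.004]
force: [-0.3, 1.8, 6.5]
opening: 0.0592
```

```bash
python3 st.py
```

```text
19.25 [0.5414 0.0108 0.1396] jaw -176.4 toolz [ 0.0011  0.0048 -1.    ] F [-0.3  1.8  6.5] M [ 0.36  0.16 -0.1 ] q7 -2.26 0.059208162937073684
```

Request:
step_arm([
  [0,0,-0.7,0,0,-0.008,50],
  [0,0,-1.4,0,0,-0.013,50],
  [0,0,-2.1,0,0,-0.017,50],
  [0,0,-2.8,0,0,-0.02,50],
  [0,0,-3.3,0,0,-0.022,50],
  [0,0,-3.3,0,0,-0.022,50],
], newtons=50)

```text
time_s: 19.85
position: [0.5419, 0.0113, 0.1396]
eef_rot: [-1.734, 2.613, 0.003]
force: [-3.4, 2.5, 10.0]
opening: 0.0593
```

```bash
python3 st.py
```

```text
19.85 [0.5419 0.0113 0.1396] jaw 157.2 toolz [ 0.0037  0.0047 -1.    ] F [-3.4  2.5 10. ] M [ 0.62  0.79 -0.1 ] q7 -2.68 0.05931086140442593
```

Request:
step_arm([
  [0,0,0,0,0,0,70],
  [0,0,0,0,0,0,90],
  [0,0,0,0,0,0,90],
  [0,0,0,0,0,0.4,90],
  [0,0,1,0,0,1,90],
  [0,0,2,0,0,1.6,90],
  [0,0,3,0,0,2,90],
  [0,0,4,0,0,2,90],
  [0,0,5,0,0,2,90],
  [0,0,6,0,0,2,90],
])

```text
time_s: 20.85
position: [0.5419, 0.0114, 0.2397]
eef_rot: [-2.653, 1.674, 0.006]
force: [0.3, 0.7, 0.2]
opening: 0.0899
```

```bash
python3 st.py
python3 - <<'E'
from h import *
s=arm.snapshot("side")[:,:,::-1]; cv2.imwrite("pics/s6.png",s)
cv2.imwrite("pics/g6.png",crop(s,(283,180),70,60,9))
E
```

```text
20.85 [0.5419 0.0114 0.2397] jaw -154.5 toolz [-8.0e-04  6.3e-03 -1.0e+00] F [0.3 0.7 0.2] M [0.01 0.14 0.  ] q7 -2.08 0.08994631158693929
```

View pics/g6.png

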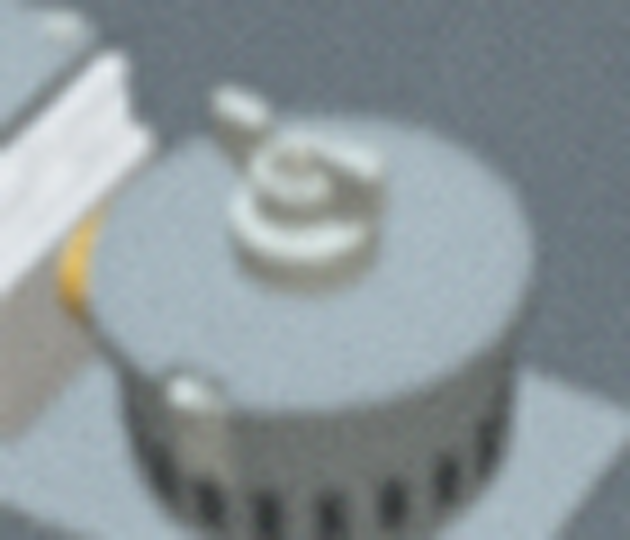

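Run:
```python
from h import *
px=lambda u,v:((u+.5)/9-.5+248,(v+.5)/9-.5+150)
for z in(.146,.148):
    a,b=plane("side",px(236,98),z),plane("side",px(370,158),z);d=b-a
    print(a,b,np.degrees(np.arctan2(d[1],d[0])),np.hypot(*d[:2]),(a+b)/2)
```

```text
[ 0.56414219 -0.00130925  0.146     ] [0.51818747 0.01644381 0.146     ] 158.87762808051184 0.04926466469648604 [0.54116483 0.00756728 0.146     ]
[0.56322147 0.00105566 0.148     ] [0.51741479 0.01875154 0.148     ] 158.87762808051187 0.04910596374229498 [0.54031813 0.0099036  0.148     ]
```

The nut is threaded on: wing tips at crop (238,105) and (365,165), a direction of about 159°, so it has made just over half a turn. The lug is still in the notch. The torque reading is unclear, so I'll regrip half a turn back and check that it is snug.

Request:
step_arm([
  [0,0,1,0,0,0,90],
  [0,0,2,0,0,0,90],
  [0,0,3,0,0,0,90],
  [0,0,4,0,0,0,90],
  [0,0,5,0,0,0,90],
  [0,0,6,0,0,0,90],
  [0,0,7,0,0,0,90],
  [0,0,8,0,0,0,90],
  [0,0,9,0,0,0,90],
  [0,0,10,0,0,0,90],
])

```text
time_s: 21.9
position: [0.5418, 0.0112, 0.2397]
eef_rot: [-3.109, -0.435, 0.012]
force: [-0.4, -0.6, 0.5]
opening: 0.0901
```

Request:
step_arm([
  [0,0,1,0,0,0,90],
  [0,0,2,0,0,0,90],
  [0,0,3,0,0,0,90],
  [0,0,4,0,0,0,90],
  [0,0,5,0,0,0,90],
  [0,0,6,0,0,0,90],
  [0,0,6.5,0,0,0,90],
  [0,0,6.5,0,0,0,90],
  [0,0,6.5,0,0,0,90],
])

```text
time_s: 22.8
position: [0.5416, 0.011, 0.2395]
eef_rot: [2.608, 1.75, -0.012]
force: [0.3, 0.3, -0.4]
opening: 0.0903
```

```bash
python3 st.py
```

```text
22.8 [0.5416 0.011  0.2395] jaw -22.3 toolz [-0.0059 -0.0055 -1.    ] F [ 0.3  0.3 -0.4] M [-0.04  0.07  0.03] q7 -0.18 0.09030504921544813
```

Request:
step_arm([
  [0.04,-0.04,0.1,0,-0.014,0,90],
  [0.04,-0.04,0.1,0,-0.014,-0.5,90],
  [0.04,-0.04,0.1,0,-0.014,-1.1,90],
  [0.04,-0.04,0.1,0,-0.014,-1.6,90],
  [0.04,-0.04,0.1,0,-0.014,-1.9,90],
  [0.04,-0.04,0.1,0,-0.014,-2,90],
  [0.04,-0.04,0.1,0,-0.014,-2,90],
  [0.04,-0.04,0.1,0,-0.014,-2,50],
  [0.04,-0.04,0.1,0,-0.014,-2,50],
  [0.04,-0.04,0.1,0,-0.014,-2,50],
], newtons=50)

```text
time_s: 23.8
position: [0.5421, 0.0104, 0.1403]
eef_rot: [2.596, 1.769, 0.002]
force: [-0.3, 0.4, 0.4]
opening: 0.0682
```

Request:
step_arm([
  [0,0,0,0,0,0,50],
  [0,0,0,0,0,0,50],
  [0,0,0,0,0,0,50],
])

```text
time_s: 24.1
position: [0.5418, 0.0107, 0.1407]
eef_rot: [-2.595, -1.768, -0.002]
force: [-2.8, 1.2, 5.7]
opening: 0.0595
```

```bash
python3 st.py
```

```text
24.1 [0.5418 0.0107 0.1407] jaw -21.5 toolz [ 4.0e-04  1.5e-03 -1.0e+00] F [-2.8  1.2  5.7] M [ 0.22  0.88 -0.06] q7 -0.04 0.059489020670441664
```

Now turn it clockwise in small steps and watch the moment.

Request:
step_arm([
  [0,0,-0.3,0,0,0,50],
  [0,0,-0.6,0,0,-0.003,50],
  [0,0,-0.9,0,0,-0.005,50],
  [0,0,-1,0,0,-0.005,50],
])

```text
time_s: 24.5
position: [0.5416, 0.0109, 0.1407]
eef_rot: [-2.712, -1.583, -0.002]
force: [-2.9, 1.1, 4.4]
opening: 0.0591
```

```bash
python3 st.py
```

```text
24.5 [0.5416 0.0109 0.1407] jaw -29.5 toolz [ 2.0e-04  1.8e-03 -1.0e+00] F [-2.9  1.1  4.4] M [0.11 0.77 0.2 ] q7 -0.16 0.05910421976710534
```

Request:
step_arm([
  [0,0,-0.3,0,0,0,50],
  [0,0,-0.6,0,0,-0.003,50],
  [0,0,-0.9,0,0,-0.005,50],
  [0,0,-1.2,0,0,-0.006,50],
  [0,0,-1.2,0,0,-0.006,50],
])

```text
time_s: 25.0
position: [0.5417, 0.0111, 0.1407]
eef_rot: [-2.835, -1.351, -0.002]
force: [-3.2, 0.9, 4.4]
opening: 0.0592
```

```bash
python3 st.py
```

```text
25.0 [0.5417 0.0111 0.1407] jaw -39.0 toolz [ 5.0e-04  1.7e-03 -1.0e+00] F [-3.2  0.9  4.4] M [0.01 0.62 0.22] q7 -0.3 0.05923426783983332
```

Request:
step_arm([
  [0,0,-0.5,0,-0.005,-0.003,50],
  [0,0,-1,0,-0.005,-0.006,50],
  [0,0,-1.5,0,-0.01,-0.009,50],
  [0,0,-2,0,-0.01,-0.011,50],
  [0,0,-2,0,-0.01,-0.011,50],
], newtons=60)

```text
time_s: 25.5
position: [0.5418, 0.011, 0.1405]
eef_rot: [-2.995, -0.944, -0.002]
force: [-4.0, 1.0, 7.3]
opening: 0.0587
```

```bash
python3 st.py
python3 - <<'E'
from h import *
s=arm.snapshot("side")[:,:,::-1]; cv2.imwrite("pics/s7.png",s)
cv2.imwrite("pics/g7.png",crop(s,(283,175),70,60,9))
E
```

```text
25.5 [0.5418 0.011  0.1405] jaw -55.0 toolz [ 6.0e-04  1.6e-03 -1.0e+00] F [-4.   1.   7.3] M [0.21 0.86 0.32] q7 -0.53 0.058699570166187515
```

View pics/g7.png

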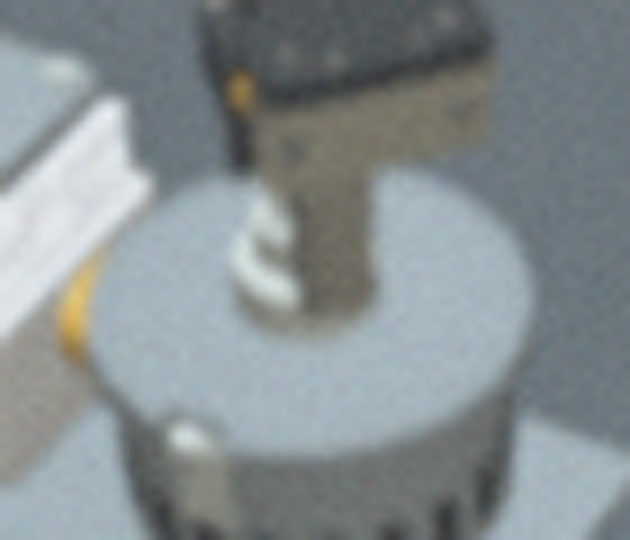

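Request:
step_arm([
  [0,0,0,0,0,0,70],
  [0,0,0,0,0,0,90],
  [0,0,0,0,0,0,90],
  [0,0,0,0,0,0.5,90],
  [0,0,0,0,0,1.1,90],
  [0,0,0,0,0,1.7,90],
  [0,0,0,0,0,2,90],
  [0,0,0,0,0,2,90],
])

```text
time_s: 26.35
position: [0.5429, 0.011, 0.2421]
eef_rot: [-2.994, -0.946, -0.008]
force: [-0.7, -0.7, 0.1]
opening: 0.09
```

```bash
python3 st.py
python3 - <<'E'
from h import *
s=arm.snapshot("side")[:,:,::-1]; cv2.imwrite("pics/s8.png",s)
a=cv2.imread("pics/s6.png")
cv2.imwrite("pics/g8.png",np.vstack([np.hstack([crop(x,(283,178),50,37,8) for x in (a,s)]),np.hstack([crop(x,(283,200),50,37,8) for x in (a,s)])]))
E
```

```text
26.35 [0.5429 0.011  0.2421] jaw -54.9 toolz [ 0.0043  0.0029 -1.    ] F [-0.7 -0.7  0.1] M [-0.04  0.13 -0.01] q7 -0.65 0.09002026195229085
```

View pics/g8.png

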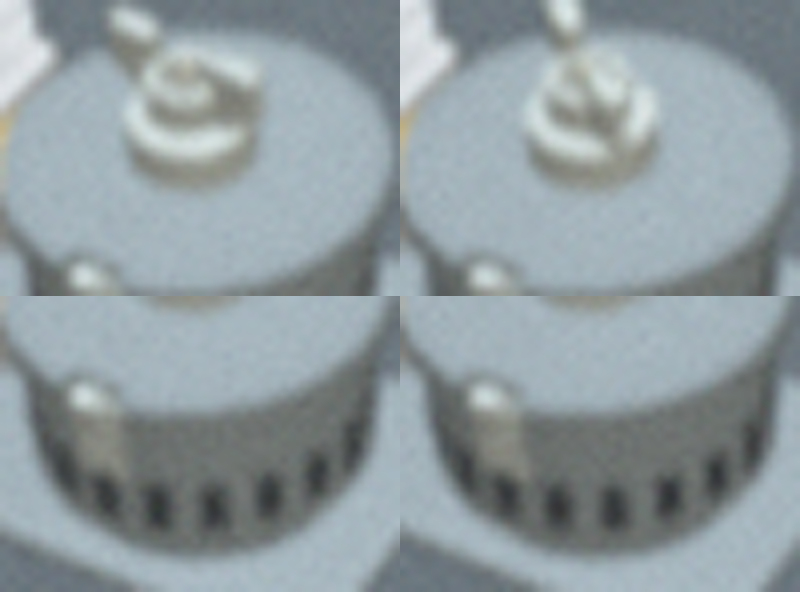

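Run:
```python
from h import *
g=[cv2.GaussianBlur(cv2.imread(f"pics/s{k}.png"),(0,0),.7).min(2).astype(np.float32) for k in(3,6,7,8)]
# front edge of plate: columns where brightness falls plate->canister side
for cols in(range(280,292),range(296,306),range(306,316)):
    out=[]
    for im in g:
        r=[]
        for x in cols:
            v=im[180:225,x]; d=np.diff(v); k=d[5:].argmin()+5; w=-d[k-2:k+3]; r.append(180+(w*np.arange(k-2,k+3)).sum()/w.sum()+.5)
        out.append(np.median(r).round(2))
    print("edge rows s3,s6,s7,s8:",out)
a,b=np.array(proj("side",[.555,.072,.100])),np.array(proj("side",[.555,.072,.098]));print("2mm drop =",(b-a).round(2),"px")
def sh(i,j,r): y0,y1,x0,x1=r; return np.round(cv2.phaseCorrelate(g[i][y0:y1,x0:x1],g[j][y0:y1,x0:x1],cv2.createHanningWindow((x1-x0,y1-y0),cv2.CV_32F))[0],2)
print("canister slots shift",sh(0,3,(208,235,265,310)),sh(1,3,(208,235,265,310)))
```

```text
Traceback (most recent call last):
ValueError: operands could not be broadcast together with shapes (4,) (5,)
```

Run:
```python
from h import *
g=[cv2.GaussianBlur(cv2.imread(f"pics/s{k}.png"),(0,0),.7).min(2).astype(np.float32) for k in(3,6,7,8)]
for cols in(range(276,284),range(284,292),range(296,304)):
    out=[]
    for im in g:
        r=[]
        for x in cols:
            v=im[180:212,x]; k=np.where(v<135)[0]; k=k[k>3][0]; r.append(180+k-1+(v[k-1]-135)/(v[k-1]-v[k]))
        out.append(np.mean(r).round(2))
    print("edge rows s3,s6,s7,s8:",out)
a,b=np.array(proj("side",[.555,.072,.100])),np.array(proj("side",[.555,.072,.098]));print("2mm drop =",(b-a).round(2),"px")
```

```text
edge rows s3,s6,s7,s8: [np.float64(194.51), np.float64(195.14), np.float64(195.11), np.float64(195.11)]
edge rows s3,s6,s7,s8: [np.float64(193.85), np.float64(194.47), np.float64(194.46), np.float64(194.44)]
edge rows s3,s6,s7,s8: [np.float64(188.59), np.float64(189.31), np.float64(189.29), np.float64(189.3)]
2mm drop = [0.07 0.56] px
```

The lid's edge dropped about 0.65 px, or roughly 2.3 mm, after the nut was run down, and it has not moved since. So the plate is on the rim. I'll make one last torque check with the same grip.

Request:
step_arm([
  [-0.02,0.03,0,-0.025,-0.01,-0.6,90],
  [-0.02,0.03,0,-0.025,-0.01,-1.2,90],
  [-0.02,0.03,0,-0.025,-0.01,-1.7,90],
  [-0.02,0.03,0,-0.025,-0.01,-1.95,90],
  [-0.02,0.03,0,-0.025,-0.01,-2.03,90],
  [-0.02,0.03,0,-0.025,-0.01,-2.03,60],
  [-0.02,0.03,0,-0.025,-0.01,-2.03,50],
  [-0.02,0.03,0,-0.025,-0.01,-2.03,50],
  [-0.02,0.03,0,-0.025,-0.01,-2.03,50],
  [-0.02,0.03,0,-0.025,-0.01,-2.03,50],
], newtons=60)

```text
time_s: 27.4
position: [0.5414, 0.0108, 0.1398]
eef_rot: [-2.995, -0.947, 0.001]
force: [1.2, -0.4, 3.2]
opening: 0.0591
```

```bash
python3 st.py
```

```text
27.4 [0.5414 0.0108 0.1398] jaw -54.9 toolz [-7.e-04 -1.e-04 -1.e+00] F [ 1.2 -0.4  3.2] M [-0.18  0.1  -0.03] q7 -0.53 0.059121704565905826
```

Request:
step_arm([
  [0,0,-0.3,0,0,0,50],
  [0,0,-0.6,0,0,0,50],
  [0,0,-0.9,0,0,0,50],
  [0,0,-1.2,0,0,0,50],
])

```text
time_s: 27.8
position: [0.5413, 0.0107, 0.1398]
eef_rot: [3.063, 0.695, -0.002]
force: [1.1, -1.2, -2.0]
opening: 0.0593
```

```bash
python3 st.py
```

```text
27.8 [0.5413 0.0107 0.1398] jaw -64.4 toolz [-9.e-04 -1.e-03 -1.e+00] F [ 1.1 -1.2 -2. ] M [-0.36  0.04  0.85] q7 -0.67 0.05931316291782203
```

The moment now reads 0.85 N m, so the nut is snug. Release and back off.

Request:
step_arm([
  [0,0,0,0,0,0,70],
  [0,0,0,0,0,0,90],
  [0,0,0,0,0,0,90],
  [0,0,0,0,0,0.5,90],
  [0,0,0,0,0,1.1,90],
  [0,0,0,0,0,1.8,90],
  [0,0,0,0,0,2.5,90],
  [0,0,0,0,0,3,90],
  [0,0,0,0,0,3,90],
  [0,0,0,0,0,3,90],
])

```text
time_s: 28.8
position: [0.5411, 0.011, 0.2898]
eef_rot: [-3.063, -0.696, 0.001]
force: [0.2, 0.6, -1.1]
opening: 0.0898
```

```bash
python3 st.py
python3 - <<'E'
from h import *
s=arm.snapshot("side")[:,:,::-1]; cv2.imwrite("pics/s9.png",s)
cv2.imwrite("pics/g9.png",np.hstack([crop(s,(283,185),64,80,6),cv2.resize(s[60:340,150:410],(416,480))]))
im=cv2.GaussianBlur(s,(0,0),.7).min(2).astype(float)
for cols in(range(276,284),range(284,292),range(296,304)):
    r=[]
    for x in cols:
        v=im[180:212,x];k=np.where(v<135)[0];k=k[k>3][0];r.append(180+k-1+(v[k-1]-135)/(v[k-1]-v[k]))
    print(np.mean(r).round(2))
E
```

```text
28.8 [0.5411 0.011  0.2898] jaw -64.4 toolz [-7.e-04  2.e-04 -1.e+00] F [ 0.2  0.6 -1.1] M [-0.02  0.11 -0.02] q7 -0.84 0.08978505446576159
195.03
194.38
189.23
```

View pics/g9.png

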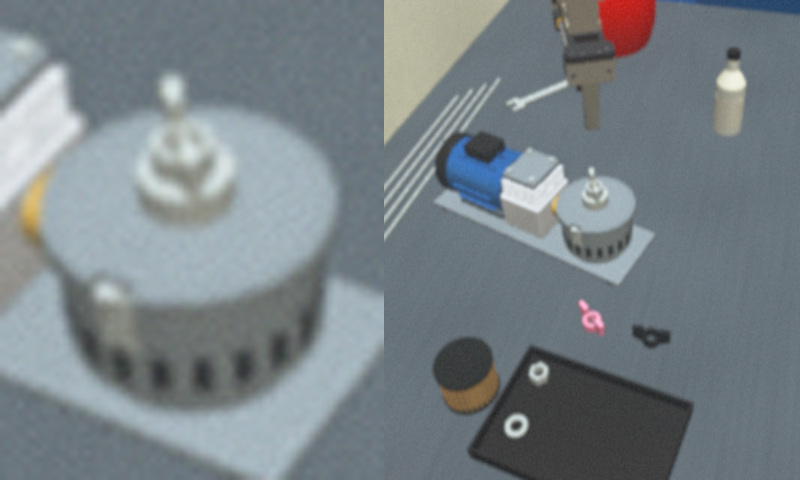

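The final view shows the lid level on the canister, the lug in the notch (left crop 112,290) and the nut on the boss. The hex nut, washer, old element and oil bottle stand where they were.

```bash
python3 -c "
from workcell import arm
print(arm.hand_in())"
```

```text
the job is handed in; nothing more can be done
None
```

The lid is on over the stud with its notch over the lug, and the wing nut is spun down and snug. I handed the job in at about 29 s with the gripper open and well clear.

**Lid edge:** In the side camera it dropped about 0.6–0.7 px, roughly 2.3 mm, as the nut went down, and then stayed there. That matches the 2 mm gap closing onto the rim.

**Nut torque:** The last turn built up to about 0.85 N m, above the 0.3 N m needed for snug.

**Other things:** In the final picture the lug is in the notch. The hex nut, washer, old element, oil bottle and the two decoy nuts in view look undisturbed. The other two pink decoys were outside that picture.

**Checks that disagreed:**
- **Turns:** The nut needed about 0.64 turn rather than the nominal half, so its wings end about 50° past the compressor's x axis.
- **First torque reading:** On the first pass the moment read only about -0.1 N m with the lid already down. I regripped twice and tightened until the moment clearly rose.

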